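# Weight a footstool's drop-in board over its hidden cross rail

### The job

The drop-in board of this footstool has fresh glue on the cross rail beneath it, but the rail, which runs straight across the stool the short way, cannot be seen. Press gently along the board with the shut fingertips until you find the place where it holds firm and no longer dips, then lift the red rubbing stone that lies nearest the stool, on its right, and lay it down gently, the same way up as it lies now, with its length along the rail and midway between the two long sides of the stool, so that the board stays level under the weight while the glue takes. Let go of the stone and leave the glue tin, the box of tacks and the sanding block where they are.

Things in the scene. Friction and masses are not known exactly. Their poses are not given: they have to be found in the camera images.
- stool: Stripped footstool fixed on the bench on four turned feet: dark wood frame 400 x 200 mm, sides 20 mm thick, rim 110 mm above the bench. Origin on the bench under its middle; x across it (short way), y along its long side, z up. Hidden in it, under the board: a cross rail 18 mm wide along the stool's x, fixed, its middle up to 75 mm to either side of the stool's middle along y.
- board_top (a point): Middle of the top of the plywood board in the frame, 156 (x) x 354 (y) x 9 mm; 107 mm above the bench, 3 mm below the rim. It rides on soft foam strip with the rail's top, faced with firm rubber (20 N/mm), 0.2 mm under it: pressed elsewhere it dips and rocks about the rail, over the rail it holds firm. More than 25 N from the fingers cracks it.
- board (a joint): Rocking of the board about the stool's x axis, rad: 0 when level, positive when its +y end rises; stops at -0.06 and +0.06. Pressed at a distance d from the rail's nearer edge it rocks by about force x d / (5 + 400 a^2) N m per rad, a (m) being how far the rail's middle lies from the stool's middle.
- foam (a joint): Height of the board's middle over its resting level, m: 0 at rest, negative when pressed down; stop at -0.008. The foam gives 1 mm for about 0.4 N where the rail does not hold the board.
- stone: The rubbing stone used as a weight: a plain dull red stone brick, 50 mm wide (its x), 110 mm long (its y), 50 mm high (z), about 0.7 kg, lying loose on the bench to the right of the stool (a like one stands far off at the back of the bench). Origin at the centre of its underside.
- glue_tin: Closed dark blue tin, 70 mm across, 72 mm high, loose; origin at the centre of its underside. Leave it alone.
- tacks_box: Cream card box, 73 x 113 x 39 mm, loose; origin at the centre of its underside. Leave it alone.
- sanding_block: Cork sanding block, 63 x 110 x 30 mm, loose; origin at the centre of its underside. Leave it alone.
Not all that is in view belongs to the job. Leave any orange look-alike of the stone alone.

How it is judged (in metres and radians):
On the way:
1. the shut fingers press on the board over the rail (more than 2 N) and it holds firm: rocking under 0.006 rad and dip under 1.5 mm (contact force between the fingers and board_c0 above 2 N and value of joint board between -0.006 and 0.006 rad and value of joint foam above -0.0015 m), for 0.1 s.
At the end, for the whole second after the job is handed in: The stone lies at rest on the board the same way up (tilt < 0.03 rad), lengthwise along the rail within 0.2 rad, within 20 mm of midway between the stool's long sides, and the board is level under it: rocked < 0.008 rad, dipped < 1.5 mm (stone centred on the rail within about 15 mm) (value of joint board between -0.008 and 0.008 rad and value of joint foam above -0.0015 m and contact force between stone and board_c0 above 4 N and angle between the y axis of stone and the x axis of stool, either way round below 0.2 rad and angle between stone's own z axis and vertical below 0.03 rad and x of stone in the frame of stool between -0.02 and 0.02 m and linear speed of stone below 0.01 m/s); the robot touches nothing.
It fails at once if the fingers press on the board with more than 25 N (contact force between the fingers and board_c0 above 25 N).
It fails at once if the stone is dropped or rammed on the board (more than 30 N) (contact force between stone and board_c0 above 30 N).
It fails at once if the glue tin is moved by more than 15 mm (distance of glue_tin from where it was at the start of the episode above 0.015 m).
It fails at once if the box of tacks is moved by more than 15 mm (distance of tacks_box from where it was at the start of the episode above 0.015 m).
It fails at once if the sanding block is moved by more than 15 mm (distance of sanding_block from where it was at the start of the episode above 0.015 m).
It also fails if it takes over 72 s, if anything falls off the work surface, if the arm or the gripper's body presses on something with over 40 N, if the wrist force passes 120 N, or if a joint passes its speed limit or range.

### The arm

A 6-joint arm with a two-finger parallel gripper is mounted at the origin on a cart in front of the work surface, level with it; the furniture and walls round the work are solid. World frame = base frame: x ahead of the robot, y to its left, z up, the work surface at z = 0. Lengths are in m, angles in degrees, forces in N, time in s.
With the tool pointing down it reaches from about 0.35 to 0.875 m from the base axis. Payload 4.2 kg.
Tool frame: the origin (TCP) lies on the front face of the gripper's body, between the roots of the fingers; the fingertips stand finger_overhang ahead of it and the grasp point (between the pads) lies 51 mm ahead of it (finger_overhang is the distance from the TCP to the fingertips, in m); z points along the fingers, y is the line along which they close (so a half turn about z gives the same grasp; the last joint's range is limited). The gripper opens to 87 mm and grips with 3 to 60 N. Pads are 19 mm wide; open, the fingers measure 117 mm over their backs; the gripper's body (75 mm by 190 mm) begins 51 mm behind the grasp point.
Start: joints at [90.046, 22.042, 0.453, 0, -68.411, -14.817], TCP at [0.159, 0.604, 0.292] pointing down, gripper open.
Joint ranges: [-179.83, 179.83], [-69.29, 118.12], [-61.27, 80.66], [-181.25, 117.63], [-171.15, -9.14], [-177.46, 177.46]. Speed limits (degrees/s): [159.86, 159.86, 180, 180, 180, 180].

### API

Orientations are given as a 3x3 rotation matrix whose columns are the frame's x, y, z axes.
In Python, from station import sense, capture, camera_model, finish_job, finger_overhang gives the robot as it stands. The module is installed in compiled form; this text tells all that it offers.
- The arm moves only by the tool jog_arm, never from a script. Its argument "rows" is a list that holds one entry, the list of rows, each a list of 4 numbers: the shift along the tool's x, y, z in m, then the turn about the tool's z in rad. A call has 1 to 20 rows; each row shifts and turns the commanded pose from where the row before left it, along the tool's axes as they then stand; what a row does not reach is not made up. A row lasts 1/8 s, in which the tool goes at most 62.5 mm and 10.7 degrees, less where a joint would pass 70% of its speed; a pose out of reach is approached as far as the arm can. A call is refused whole if a number of a shift passes 0.0625 or a number of a turn 0.188, either way. A call with a gripper value outside its range is refused whole. "claw" is the opening, from 0 (shut) to 1 (fully open), set as the call begins (left out, the last holds). The fingers move at their own pace and stop on an object; the grip force is fixed at half the most. Time passes only in rows, so rows that do not move let the fingers close. It gives the time, the measured TCP pose, the force, the opening and the grip force at its end, in the units of the state.
- sense(): the state, without advancing time (a new reading comes with each control period).
- capture(name): name is "side" or "top"; returns the picture (384x512x3 uint8, red, green, blue); there is no depth.
- camera_model(name): a dict with "fovy" (degrees; the focal length in pixels is half the picture's height over the tangent of half this angle, whatever the lens; pixels are square), "cx", "cy" (the principal point, pixels), "eye" and "rotation" of the camera in the world. Camera axes: x right, y down, z forward; pixel columns grow to the right and rows downward; lengths in m; the calibration is good to about 2 mm. A picture is of the moment at which its call begins. camera_model takes no time and is no camera call.
- finish_job(): hands the job in; it is judged then, once.
The state is a dict: "time_s": time; "joints": joint angles; "joint_velocities": joint speeds; "effort": joint torques, N m; "tcp_pos": TCP position; "ee_rot": TCP orientation; "wrist_force": force on the tool from outside, world axes, zero at the start; "moment": the same for the moment, N m; "gripper_width": opening from 0.0 (shut) to 1.0 (fully open); "gripper_force": force on a finger pad.
Only numpy, scipy, OpenCV 4.12 (cv2) and the standard library are available. Lean on these libraries where they do the work, as an engineer would, in place of code of your own. Each camera call takes 0.05 s, during which the arm holds its last target. There are 200 camera calls.

## Working session

There is one attempt and no reset: what is moved stays moved. The work goes in short steps, Python scripts to look and compute and a tool call to move; the robot and the scene stay as the last step left them, time stands still between calls to the robot, and variables do not carry over. Pictures are saved under pics/ and viewed, at most 10 in all, crops included, and the job is handed in when it is done.

Besides the shell and the picture viewer there is one more tool, called after "Call:" as name([rows], argument=value, ...), one row to a line, values as JSON. jog_arm: Moves the arm, as the interface text tells. Its arguments: {"type":"object","properties":{"rows":{"type":"array"},"claw":{"type":"number"}},"required":["rows"]}

```bash
mkdir -p pics; python3 - <<'E'
from station import *
import cv2,numpy as np
for n in("top","side"):
    cv2.imwrite(f"pics/{n}0.png",capture(n)[:,:,::-1]); print(n,camera_model(n))
print(finger_overhang if not callable(finger_overhang) else finger_overhang()); s=sense(); print({k:np.round(s[k],3).tolist() for k in s})
E
```

```text
top {'fovy': 47.05792673143759, 'cx': 254.49540640706138, 'cy': 192.70709946374953, 'eye': array([ 0.25540624, -0.18208034,  1.33311421]), 'rotation': array([[ 0.05108001, -0.97391191,  0.22110275],
       [-0.99867458, -0.04841093,  0.0174775 ],
       [-0.00631775, -0.22170245, -0.9750939 ]])}
side {'fovy': 47.241829745522054, 'cx': 263.5904383627262, 'cy': 188.0619541838191, 'eye': array([-0.41134763, -0.31471647,  0.81495061]), 'rotation': array([[ 0.14395449, -0.60402173,  0.78385895],
       [-0.98947329, -0.07599197,  0.12315778],
       [-0.01482299, -0.79333661, -0.60860275]])}
0.0697
{'time_s': 0.1, 'joints': [90.046, 22.086, 0.388, -0.024, -68.411, -14.816], 'joint_velocities': [0.011, -0.089, 0.17, 0.014, 0.043, -0.06], 'effort': [0.0, -39.169, 18.794, 4.232, 0.013, -0.0], 'tcp_pos': [0.159, 0.604, 0.291], 'ee_rot': [[0.967, -0.255, -0.0], [-0.255, -0.967, -0.002], [0.0, 0.002, -1.0]], 'wrist_force': [0.451, 0.492, -0.009], 'moment': [-0.018, 0.0, 0.015], 'gripper_force': 0.0, 'gripper_width': 0.999}
```

View pics/top0.png

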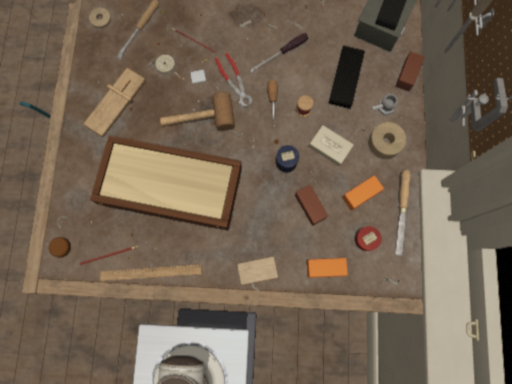

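View pics/side0.png

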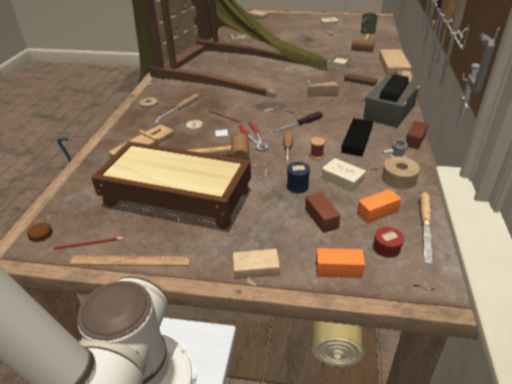

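The top view shows the stool at (167,182), board in pale ply. Things that could be taken for the stone: red brick at (311,205), red brick far off at (410,70), orange blocks at (363,192) and (328,268), and the red tin at (368,238). The description fits the brick at (311,205), which is red and nearest the stool on its right. The side view agrees, showing it at (322,211).

```bash
cat > h.py <<'E'
from station import *
import cv2,numpy as np
def ray(n,uv):
    c=camera_model(n); f=192/np.tan(np.radians(c["fovy"])/2)
    d=np.array([(uv[0]-c["cx"])/f,(uv[1]-c["cy"])/f,1]); return np.array(c["eye"]),np.array(c["rotation"])@d
def onz(n,uv,z):
    e,d=ray(n,uv); return (e+d*(z-e[2])/d[2])
def blob(n,im,box,lo,hi):
    x0,y0,x1,y1=box; hsv=cv2.cvtColor(im,cv2.COLOR_RGB2HSV)
    m=np.zeros(im.shape[:2],np.uint8); m[y0:y1,x0:x1]=cv2.inRange(hsv,lo,hi)[y0:y1,x0:x1]
    m=cv2.morphologyEx(m,cv2.MORPH_OPEN,np.ones((3,3),np.uint8))
    c=max(cv2.findContours(m,cv2.RETR_EXTERNAL,cv2.CHAIN_APPROX_NONE)[0],key=cv2.contourArea)[:,0,:]
    return c
def rect(n,c,z):
    p=np.array([onz(n,q,z)[:2] for q in c],np.float32)
    r=cv2.minAreaRect(p); b=cv2.boxPoints(r); e=[b[1]-b[0],b[2]-b[1]]
    l=max(e,key=np.linalg.norm); a=np.degrees(np.arctan2(l[1],l[0]))%180
    return np.round(r[0],4),np.round(sorted(r[1]),4),round(float(a),1)
E
python3 - <<'E'
from h import *
im=cv2.cvtColor(cv2.imread("pics/top0.png"),cv2.COLOR_BGR2RGB)
hsv=cv2.cvtColor(im,cv2.COLOR_RGB2HSV)
for p in((311,205),(312,196),(304,206),(320,215),(165,185),(98,185),(230,200),(290,240),(150,240)): print(p,hsv[p[1],p[0]])
c=blob("top",im,(85,130,250,235),(15,40,110),(35,255,255)); print("board",rect("top",c,.107),cv2.contourArea(c))
c=blob("top",im,(288,178,332,230),(0,90,30),(12,255,255)); print("stone z.05",rect("top",c,.05),rect("top",c,.025)); print(cv2.boxPoints(cv2.minAreaRect(c)))
c2=blob("top",im,(85,130,250,235),(0,90,20),(14,255,255)); print("frame",rect("top",c2,.11))
cv2.imwrite("pics/crop.png",np.hstack([cv2.resize(im[170:235,285:350,::-1],(390,390),interpolation=2),cv2.resize(cv2.imread("pics/side0.png")[180:245,290:355],(390,390),interpolation=2)]))
E
```

```text
(311, 205) [  9 136 116]
(312, 196) [  9 138 116]
(304, 206) [  9 140  95]
(320, 215) [  9 133 119]
(165, 185) [ 20  83 199]
(98, 185) [ 11 145  95]
(230, 200) [ 11 143  98]
(290, 240) [ 14  64 107]
(150, 240) [ 15  75 115]
board (array([0.558 , 0.0957]), array([0.1607, 0.3579]), 81.6) 6541.5
stone z.05 (array([ 0.5196, -0.3272]), array([0.0586, 0.1134]), 30.7) (array([ 0.5248, -0.33  ]), array([0.0597, 0.1157]), 30.7)
[[292.86154 192.50769]
 [309.66153 182.90768]
 [328.6769  216.1846 ]
 [311.87692 225.7846 ]]
frame (array([0.5617, 0.093 ]), array([0.2277, 0.4076]), 81.5)
```

View pics/crop.png

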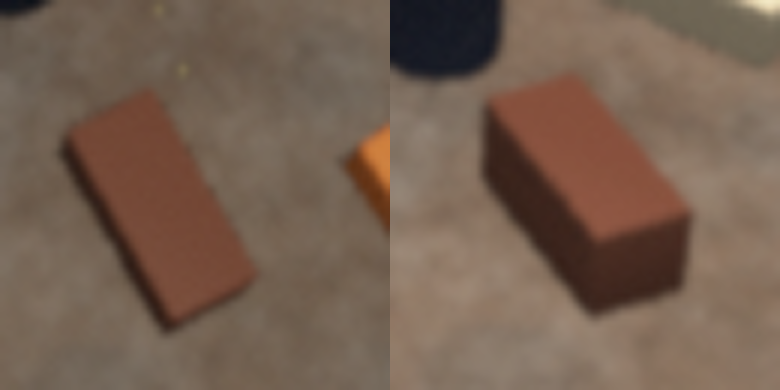

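The crop shows a plain dull red brick. Its bright top face has corners at about (297,192), (310,185), (328,215) and (315,223), so this is the stone. I'll move over the stool with the fingers shut.

Call:
jog_arm([
  [[0.016, 0.012, 0, 0], [0.032, 0.0243, 0, 0], [0.032, 0.0243, 0, 0], [0.032, 0.0243, 0, 0], [0.032, 0.0243, 0, 0], [0.032, 0.0243, 0, 0], [0.032, 0.0243, 0, 0], [0.032, 0.0243, 0, 0], [0.032, 0.0243, 0, 0], [0.032, 0.0243, 0, 0], [0.032, 0.0243, 0.01, 0], [0.032, 0.0243, 0.01, 0], [0.032, 0.0243, 0.01, 0], [0.032, 0.0243, 0.01, 0], [0.032, 0.0243, 0.01, 0], [0.032, 0.0243, 0.01, 0], [0.019, 0.0125, 0.01, 0], [0, 0, 0.005, -0.112], [0, 0, 0, 0]],
], claw=0)

```text
time_s: 2.48
tcp_pos: [0.5575, 0.0956, 0.2166]
ee_rot: [[0.989, -0.148, -0.002], [-0.148, -0.989, -0.001], [-0.002, 0.001, -1.0]]
wrist_force: [-0.2, 0.4, -0.6]
gripper_width: 0.002
gripper_force: 0.0
```

```bash
python3 - <<'E'
from h import *
im=cv2.cvtColor(cv2.imread("pics/top0.png"),cv2.COLOR_BGR2RGB)
q=np.array([(70,135),(150,90),(257,272),(180,318)])/6+[285,170]
P=np.array([onz("top",p-.4,.05)[:2] for p in q]);print("stone",P.mean(0),np.linalg.norm(np.diff(P,axis=0),axis=1),np.degrees(np.arctan2(*(P[0]+P[1]-P[2]-P[3])[::-1])))
q=np.array([(485,100),(572,75),(690,212),(598,242)]);q=(q-[390,0])/6+[290,180]
P=np.array([onz("side",p-.4,.05)[:2] for p in q]);print("stone side",P.mean(0),np.linalg.norm(np.diff(P,axis=0),axis=1),np.degrees(np.arctan2(*(P[0]+P[1]-P[2]-P[3])[::-1])))
im=cv2.cvtColor(cv2.imread("pics/side0.png"),cv2.COLOR_BGR2RGB)
c=blob("side",im,(85,135,255,205),(15,40,110),(35,255,255)); print("board side",rect("side",c,.107))
s=sense(); print({k:np.round(s[k],4).tolist() for k in s})
E
```

```text
stone [ 0.52223839 -0.33080577] [0.04646296 0.10481966 0.04471785] 31.879782384553746
stone side [ 0.51713981 -0.32849418] [0.04592824 0.10719886 0.04663797] 31.068820105708333
board side (array([0.5577, 0.0967]), array([0.1664, 0.36  ]), 81.5)
{'time_s': 2.475, 'joints': [26.1407, 20.1388, -14.1362, -0.0113, -55.8326, 55.361], 'joint_velocities': [0.8734, -0.7275, 0.8059, 0.3404, -0.082, -1.7942], 'effort': [-0.2355, -34.9102, 16.6605, 3.6702, 0.1026, 0.1903], 'tcp_pos': [0.5575, 0.0956, 0.2166], 'ee_rot': [[0.989, -0.1479, -0.0018], [-0.1479, -0.989, -0.0007], [-0.0016, 0.0009, -1.0]], 'wrist_force': [-0.2433, 0.3971, -0.5578], 'moment': [-0.0454, 0.0118, -0.0105], 'gripper_force': 0.0, 'gripper_width': 0.0022}
```

Call:
jog_arm([
  [[0, 0, 0.012, 0], [0, 0, 0.016, 0], [0, 0, 0.008, 0], [0, 0, 0.001, 0], [0, 0, 0, 0], [0, 0, 0, 0]],
])

```text
time_s: 3.22
tcp_pos: [0.5584, 0.0971, 0.1807]
ee_rot: [[0.989, -0.145, 0.001], [-0.145, -0.989, 0.0], [0.001, -0.0, -1.0]]
wrist_force: [0.9, -0.1, -0.8]
gripper_width: 0.004
gripper_force: 0.0
```

Call:
jog_arm([
  [[0, 0, 0.0005, 0], [0, 0, 0.0005, 0], [0, 0, 0.0005, 0], [0, 0, 0.0005, 0], [0, 0, 0, 0]],
])

```text
time_s: 3.85
tcp_pos: [0.5581, 0.0969, 0.1782]
ee_rot: [[0.989, -0.145, -0.0], [-0.145, -0.989, -0.0], [-0.0, 0.0, -1.0]]
wrist_force: [0.3, 0.1, 0.7]
gripper_width: 0.006
gripper_force: 0.0
```

Call:
jog_arm([
  [[0, 0, 0.0005, 0], [0, 0, 0.0005, 0], [0, 0, 0.0005, 0], [0, 0, 0, 0]],
])

```text
time_s: 4.35
tcp_pos: [0.5581, 0.0969, 0.1768]
ee_rot: [[0.989, -0.145, 0.0], [-0.145, -0.989, 0.0], [0.0, -0.0, -1.0]]
wrist_force: [-0.5, 0.3, 0.5]
gripper_width: 0.006
gripper_force: 0.2
```

Call:
jog_arm([
  [[0, 0, 0.0003, 0], [0, 0, 0.0003, 0], [0, 0, 0, 0]],
])

```text
time_s: 4.72
tcp_pos: [0.5582, 0.097, 0.1763]
ee_rot: [[0.989, -0.145, 0.0], [-0.145, -0.989, 0.0], [0.0, -0.0, -1.0]]
wrist_force: [-0.8, 0.2, 1.6]
gripper_width: 0.007
gripper_force: 0.7
```

Call:
jog_arm([
  [[0, 0, 0.0003, 0], [0, 0, 0.0003, 0], [0, 0, 0, 0], [0, 0, 0, 0]],
])

```text
time_s: 5.22
tcp_pos: [0.5582, 0.097, 0.1757]
ee_rot: [[0.989, -0.145, 0.0], [-0.145, -0.989, 0.0], [0.0, -0.0, -1.0]]
wrist_force: [-1.0, 0.9, 2.0]
gripper_width: 0.002
gripper_force: 1.3
```

Call:
jog_arm([
  [[0, 0, 0.0003, 0], [0, 0, 0.0003, 0], [0, 0, 0, 0], [0, 0, 0, 0]],
])

```text
time_s: 5.72
tcp_pos: [0.5582, 0.0971, 0.1751]
ee_rot: [[0.989, -0.145, 0.0], [-0.145, -0.989, 0.0], [0.0, -0.0, -1.0]]
wrist_force: [-2.3, 2.2, 3.8]
gripper_width: 0.004
gripper_force: 1.9
```

```bash
python3 -c "
from h import *
s=sense();print(s['moment'],s['wrist_force'],s['tcp_pos'])"
```

```text
[ 0.67787687  0.51689282 -0.0342791 ] [-2.29442693  2.16037357  3.81877589] [0.55818208 0.09705123 0.17508784]
```

Soft at the middle (about 0.45 mm/N), so the rail is roughly 55–70 mm off to one side. Trying +y.

Call:
jog_arm([
  [[0, 0, -0.004, 0], [0, -0.015, 0, 0], [0, -0.025, 0, 0], [0, -0.015, 0, 0], [0, 0, 0.0015, 0], [0, 0, 0.0005, 0], [0, 0, 0, 0], [0, 0, 0, 0]],
])

```text
time_s: 6.72
tcp_pos: [0.566, 0.1508, 0.177]
ee_rot: [[0.989, -0.146, -0.0], [-0.146, -0.989, -0.0], [-0.0, 0.0, -1.0]]
wrist_force: [0.3, 0.2, -0.4]
gripper_width: 0.004
gripper_force: 0.0
```

Call:
jog_arm([
  [[0, 0, 0.0003, 0], [0, 0, 0.0003, 0], [0, 0, 0, 0], [0, 0, 0, 0]],
])

```text
time_s: 7.22
tcp_pos: [0.5661, 0.1513, 0.1764]
ee_rot: [[0.989, -0.145, 0.0], [-0.145, -0.989, -0.0], [0.0, 0.0, -1.0]]
wrist_force: [-0.1, -0.3, -0.1]
gripper_width: 0.005
gripper_force: 0.2
```

Call:
jog_arm([
  [[0, 0, 0.0002, 0], [0, 0, 0.0002, 0], [0, 0, 0, 0], [0, 0, 0, 0]],
])

```text
time_s: 7.72
tcp_pos: [0.5662, 0.1513, 0.176]
ee_rot: [[0.989, -0.145, 0.0], [-0.145, -0.989, 0.0], [0.0, -0.0, -1.0]]
wrist_force: [0.2, 0.0, 0.4]
gripper_width: 0.005
gripper_force: 0.3
```

It's even softer here, so the rail is on the −y side. Trying −60 mm.

Call:
jog_arm([
  [[0, 0, -0.003, 0], [0, 0.015, 0, 0], [0, 0.028, 0, 0], [0, 0.029, 0, 0], [0, 0.028, 0, 0], [0, 0.015, 0, 0], [0, 0, 0.0015, 0], [0, 0, 0.0005, 0], [0, 0, 0, 0], [0, 0, 0, 0]],
])

```text
time_s: 8.98
tcp_pos: [0.5496, 0.0382, 0.177]
ee_rot: [[0.99, -0.144, 0.0], [-0.144, -0.99, 0.0], [0.0, -0.0, -1.0]]
wrist_force: [0.2, -0.0, 0.2]
gripper_width: 0.004
gripper_force: 0.3
```

Call:
jog_arm([
  [[0, 0, 0.0002, 0], [0, 0, 0.0002, 0], [0, 0, 0, 0], [0, 0, 0, 0]],
])

```text
time_s: 9.48
tcp_pos: [0.5497, 0.0378, 0.1768]
ee_rot: [[0.989, -0.145, 0.001], [-0.145, -0.989, 0.0], [0.001, -0.001, -1.0]]
wrist_force: [-0.0, 1.8, 2.6]
gripper_width: 0.006
gripper_force: 1.4
```

Call:
jog_arm([
  [[0, 0, 0.0002, 0], [0, 0, 0.0001, 0], [0, 0, 0, 0], [0, 0, 0, 0]],
])

```text
time_s: 9.98
tcp_pos: [0.5497, 0.0377, 0.1767]
ee_rot: [[0.989, -0.145, 0.001], [-0.145, -0.989, 0.0], [0.001, -0.001, -1.0]]
wrist_force: [-0.9, 3.7, 5.0]
gripper_width: 0.003
gripper_force: 2.6
```

Firm at −60 mm: 5 N within about 0.4 mm. I'll bracket it at −90 and −30 to find the rail's middle.

Call:
jog_arm([
  [[0, 0, -0.003, 0], [0, 0.01, 0, 0], [0, 0.015, 0, 0], [0, 0.005, 0, 0], [0, 0, 0.0015, 0], [0, 0, 0.001, 0], [0, 0, 0.0003, 0], [0, 0, 0.0002, 0], [0, 0, 0, 0], [0, 0, 0, 0]],
])

```text
time_s: 11.22
tcp_pos: [0.545, 0.0077, 0.1766]
ee_rot: [[0.989, -0.145, 0.0], [-0.145, -0.989, -0.0], [0.0, 0.0, -1.0]]
wrist_force: [-1.8, -2.4, 4.4]
gripper_width: 0.004
gripper_force: 2.7
```

Call:
jog_arm([
  [[0, 0, 0.0002, 0], [0, 0, 0.0002, 0], [0, 0, 0, 0], [0, 0, 0, 0]],
])

```text
time_s: 11.72
tcp_pos: [0.5451, 0.0076, 0.1765]
ee_rot: [[0.989, -0.145, 0.0], [-0.145, -0.989, -0.0], [0.0, 0.0, -1.0]]
wrist_force: [-2.0, -2.4, 6.3]
gripper_width: 0.006
gripper_force: 3.4
```

Call:
jog_arm([
  [[0, 0, -0.0034, 0], [0, -0.014, 0, 0], [0, -0.032, 0, 0], [0, -0.014, 0, 0], [0, 0, 0.0015, 0], [0, 0, 0.001, 0], [0, 0, 0.0003, 0], [0, 0, 0.0002, 0], [0, 0, 0, 0], [0, 0, 0, 0]],
])

```text
time_s: 12.98
tcp_pos: [0.5538, 0.067, 0.1765]
ee_rot: [[0.989, -0.145, 0.0], [-0.145, -0.989, -0.0], [0.0, 0.0, -1.0]]
wrist_force: [-0.8, 0.2, 2.7]
gripper_width: 0.007
gripper_force: 1.5
```

Call:
jog_arm([
  [[0, 0, 0.0002, 0], [0, 0, 0.0002, 0], [0, 0, 0, 0], [0, 0, 0, 0]],
])

```text
time_s: 13.48
tcp_pos: [0.5538, 0.0671, 0.1761]
ee_rot: [[0.989, -0.145, 0.0], [-0.145, -0.989, -0.0], [0.0, 0.0, -1.0]]
wrist_force: [-0.4, -0.8, 5.7]
gripper_width: 0.005
gripper_force: 2.5
```

Call:
jog_arm([
  [[0, 0, -0.0031, 0], [0, 0.015, 0, 0], [0, 0.03, 0, 0], [0, 0.03, 0, 0], [0, 0.015, 0, 0], [0, 0, 0.0015, 0], [0, 0, 0.0008, 0], [0, 0, 0.0004, 0], [0, 0, 0.0003, 0], [0, 0, 0, 0], [0, 0, 0, 0]],
])

```text
time_s: 14.85
tcp_pos: [0.5408, -0.0216, 0.1762]
ee_rot: [[0.989, -0.145, 0.0], [-0.145, -0.989, 0.0], [0.0, -0.0, -1.0]]
wrist_force: [-1.1, -0.4, 3.7]
gripper_width: 0.01
gripper_force: 1.7
```

Call:
jog_arm([
  [[0, 0, 0.0003, 0], [0, 0, 0.0003, 0], [0, 0, 0, 0], [0, 0, 0, 0]],
])

```text
time_s: 15.35
tcp_pos: [0.5408, -0.0217, 0.1757]
ee_rot: [[0.989, -0.145, 0.001], [-0.145, -0.989, 0.0], [0.0, -0.0, -1.0]]
wrist_force: [-2.1, 0.9, 5.9]
gripper_width: 0.004
gripper_force: 2.7
```

Call:
jog_arm([
  [[0, 0, 0.0003, 0], [0, 0, 0.0003, 0], [0, 0, 0, 0], [0, 0, 0, 0]],
])

```text
time_s: 15.85
tcp_pos: [0.5408, -0.0217, 0.1754]
ee_rot: [[0.989, -0.145, 0.001], [-0.145, -0.989, 0.0], [0.001, -0.0, -1.0]]
wrist_force: [-2.5, 0.6, 6.9]
gripper_width: 0.004
gripper_force: 3.4
```

Compliances on both sides agree on the rail's middle near s ≈ −68 mm. I'll press there to confirm.

Call:
jog_arm([
  [[0, 0, -0.003, 0], [0, -0.013, 0, 0], [0, -0.025, 0, 0], [0, -0.013, 0, 0], [0, 0, 0.0008, 0], [0, 0, 0.0004, 0], [0, 0, 0.0002, 0], [0, 0, 0.0002, 0], [0, 0, 0, 0], [0, 0, 0, 0]],
])

```text
time_s: 17.1
tcp_pos: [0.5485, 0.0285, 0.1767]
ee_rot: [[0.989, -0.145, 0.001], [-0.145, -0.989, 0.0], [0.001, -0.0, -1.0]]
wrist_force: [-0.1, 2.6, 5.9]
gripper_width: 0.001
gripper_force: 2.7
```

Call:
jog_arm([
  [[0, 0, 0.0002, 0], [0, 0, 0.0001, 0], [0, 0, 0, 0], [0, 0, 0, 0]],
])

```text
time_s: 17.6
tcp_pos: [0.5485, 0.0285, 0.1766]
ee_rot: [[0.989, -0.145, 0.001], [-0.145, -0.989, 0.0], [0.001, -0.0, -1.0]]
wrist_force: [-1.5, 2.5, 6.1]
gripper_width: 0.005
gripper_force: 3.3
```

```bash
python3 -c "
from h import *
s=sense();print(s['time_s'],s['moment'],s['wrist_force'],s['tcp_pos'])
d=s['tcp_pos'][:2]-np.array([.558,.0963]);a=np.radians(81.55);print('s',d@[np.cos(a),np.sin(a)],'x',d@[np.sin(a),-np.cos(a)])"
```

```text
17.6 [0.66502711 0.25227701 0.00596915] [-1.54421294  2.54027802  6.10857547] [0.548477   0.02852694 0.17662121]
s -0.0684367166996037 x 0.000539374438320096
```

The board holds firm at −68 mm (6 N, no dip). Now lifting and going to the stone.

Call:
jog_arm([
  [[0, 0, -0.015, 0], [0, 0, -0.025, 0]],
])

```text
time_s: 17.85
tcp_pos: [0.5469, 0.0279, 0.2153]
ee_rot: [[0.989, -0.146, -0.004], [-0.146, -0.989, -0.002], [-0.004, 0.002, -1.0]]
wrist_force: [-0.2, -0.3, -0.1]
gripper_width: 0.004
gripper_force: 0.0
```

Call:
jog_arm([
  [[0.001, 0.015, 0, 0], [0.002, 0.0295, 0, 0], [0.002, 0.0295, 0, 0], [0.002, 0.0295, 0, 0], [0.002, 0.0295, 0, 0], [0.002, 0.0295, 0, 0], [0.002, 0.0295, 0, 0], [0.002, 0.0295, 0, 0], [0.002, 0.0295, 0, 0], [0.002, 0.0295, 0, 0], [0.002, 0.0295, 0, 0], [0.002, 0.0295, 0, 0], [0.001, 0.0192, 0, 0], [0, 0, 0, -0.1715], [0, 0, 0, -0.1715], [0, 0, 0, -0.1715], [0, 0, 0, -0.1715], [0, 0, 0, 0], [0, 0, 0, 0]],
], claw=1)

```text
time_s: 20.23
tcp_pos: [0.5194, -0.3298, 0.2155]
ee_rot: [[0.859, 0.512, -0.001], [0.512, -0.859, 0.0], [-0.0, -0.001, -1.0]]
wrist_force: [0.2, 0.1, -0.1]
gripper_width: 0.998
gripper_force: 0.0
```

```bash
python3 - <<'E'
from h import *
s=sense();print(s['time_s'],s['joints'],s['tcp_pos'],s['gripper_width'],np.degrees(np.arctan2(s['ee_rot'][1,0],s['ee_rot'][0,0])))
im=capture("side")[:,:,::-1];cv2.imwrite("pics/side1.png",cv2.resize(im[120:300,220:460],(800,600),interpolation=2))
E
```

```text
20.225 [-1.73648312e+01  2.46431758e+01 -7.07074204e+00 -7.08561857e-03
 -5.83281957e+01  1.38169203e+02] [ 0.51941176 -0.32982849  0.21554027] 0.9983099784642445 30.800656363131992
```

View pics/side1.png

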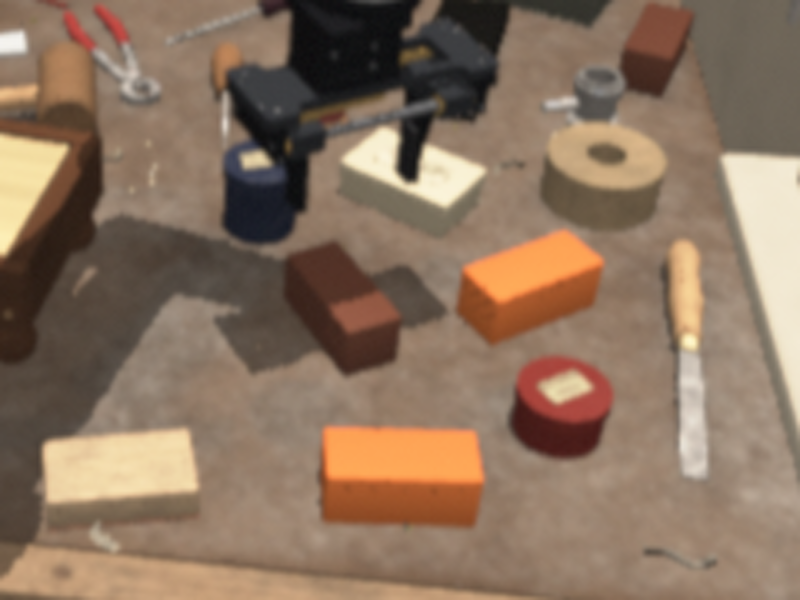

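The gripper is straight above the stone (crop (340,305)), with the tin, tacks box and orange blocks clear of the fingers. Descending and gripping.

Call:
jog_arm([
  [[0, 0, 0.01, 0], [0, 0, 0.025, 0], [0, 0, 0.03, 0], [0, 0, 0.03, 0], [0, 0, 0.02, 0], [0, 0, 0.008, 0], [0, 0, 0.003, 0], [0, 0, 0, 0], [0, 0, 0, 0]],
])

```text
time_s: 21.4
tcp_pos: [0.5202, -0.3299, 0.0908]
ee_rot: [[0.858, 0.514, 0.002], [0.514, -0.858, -0.001], [0.001, 0.001, -1.0]]
wrist_force: [1.3, 0.1, 0.6]
gripper_width: 1.003
gripper_force: 0.0
```

Call:
jog_arm([
  [[0, 0, 0, 0], [0, 0, 0, 0], [0, 0, 0, 0], [0, 0, 0, 0], [0, 0, 0, 0], [0, 0, 0, 0]],
], claw=0)

```text
time_s: 22.15
tcp_pos: [0.5201, -0.3301, 0.09]
ee_rot: [[0.858, 0.514, 0.001], [0.514, -0.858, -0.001], [0.0, 0.001, -1.0]]
wrist_force: [0.4, -2.2, 0.1]
gripper_width: 0.571
gripper_force: 30.0
```

```bash
python3 - <<'E'
from h import *
s=sense();print(s['time_s'],s['tcp_pos'],s['gripper_width']*87,s['gripper_force'],s['wrist_force'])
a=capture("side")[:,:,::-1][120:300,220:460]
cv2.imwrite("pics/g1.png",cv2.resize(a,(800,600),interpolation=2))
E
```

```text
22.15 [ 0.52007111 -0.33007189  0.08995255] 49.64756312403422 29.99536782503128 [ 0.38095911 -2.1614763   0.06631958]
```

View pics/g1.png

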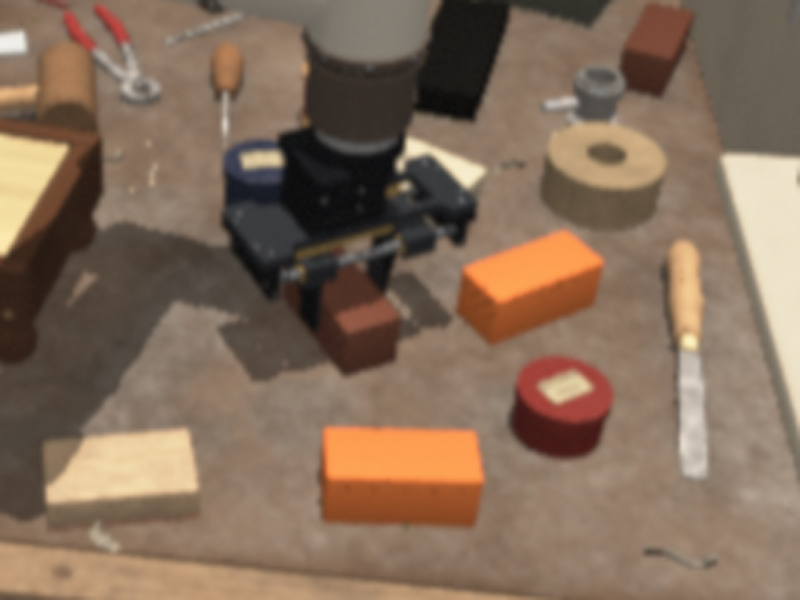

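Gripped at 49.6 mm with 30 N; the stone sits square between the fingers at crop (350,310). Lifting, turning and carrying it to above the rail.

Call:
jog_arm([
  [[0, 0, -0.005, 0], [0, 0, -0.015, 0], [0, 0, -0.03, 0], [0, 0, -0.035, 0], [0, 0, -0.035, 0], [0, 0, -0.025, 0], [0, 0, -0.012, 0], [0, 0, -0.003, 0], [0, 0, 0, 0.08], [0, 0, 0, 0.14], [0, 0, 0, 0.17], [0, 0, 0, 0.14], [0, 0, 0, 0.106], [0, 0, 0, 0.05], [0, 0, 0, 0], [0, 0, 0, 0]],
])

```text
time_s: 24.2
tcp_pos: [0.5194, -0.3296, 0.2488]
ee_rot: [[0.989, -0.145, -0.002], [-0.145, -0.989, 0.001], [-0.002, -0.001, -1.0]]
wrist_force: [-0.8, 0.1, -6.8]
gripper_width: 0.574
gripper_force: 30.0
```

Call:
jog_arm([
  [[-0.001, -0.012, 0, 0], [-0.002, -0.024, 0, 0], [-0.002, -0.03, 0, 0], [-0.002, -0.03, 0, 0], [-0.002, -0.03, 0, 0], [-0.002, -0.03, 0, 0], [-0.002, -0.03, 0, 0], [-0.002, -0.03, 0, 0], [-0.002, -0.03, 0, 0], [-0.002, -0.03, 0, 0], [-0.002, -0.03, 0, 0], [-0.001, -0.024, 0, 0], [-0.001, -0.018, 0, 0], [-0.001, -0.0107, 0, 0], [0, 0, 0, 0], [0, 0, 0, 0], [0, 0, 0, 0]],
])

```text
time_s: 26.32
tcp_pos: [0.548, 0.0279, 0.2498]
ee_rot: [[0.989, -0.146, -0.0], [-0.146, -0.989, -0.0], [-0.0, 0.0, -1.0]]
wrist_force: [0.4, -0.1, -6.8]
gripper_width: 0.574
gripper_force: 30.0
```

```bash
python3 - <<'E'
from h import *
s=sense();print(s['time_s'],s['tcp_pos'],s['gripper_width']*87,s['gripper_force'],s['wrist_force'],np.degrees(np.arctan2(s['ee_rot'][1,0],s['ee_rot'][0,0])))
d=s['tcp_pos'][:2]-np.array([.558,.0963]);a=np.radians(81.55);print('s',d@[np.cos(a),np.sin(a)],'x',d@[np.sin(a),-np.cos(a)])
cv2.imwrite("pics/g2.png",cv2.resize(capture("side")[:,:,::-1][60:240,80:320],(800,600),interpolation=2))
E
```

```text
26.325 [0.54800345 0.02792247 0.24983053] 49.90082038083422 29.997536579612643 [ 0.36540017 -0.09085639 -6.81070324] -8.411593727118596
s -0.06910420990337798 x 0.0001597909032777442
```

View pics/g2.png

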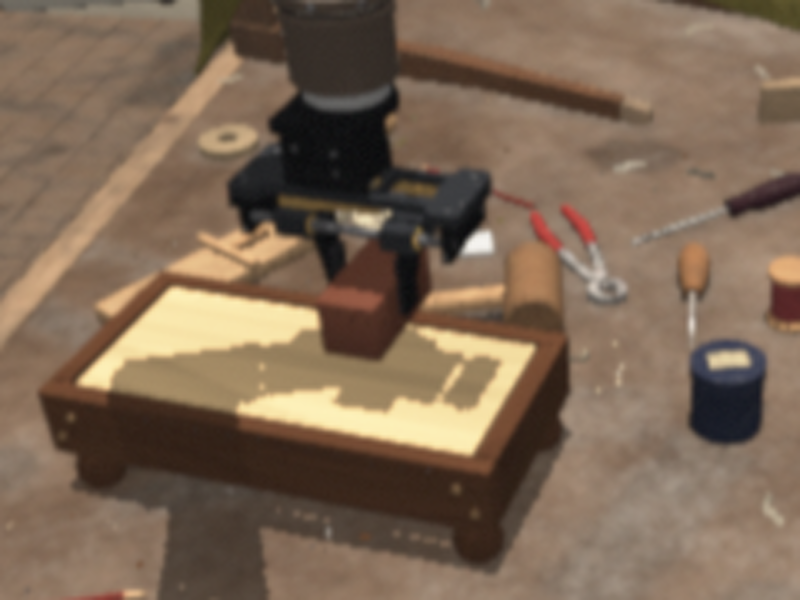

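The stone hangs level above the board at crop (365,310), its length across the stool. Lowering it.

Call:
jog_arm([
  [[0, 0, 0.006, 0], [0, 0, 0.012, 0], [0, 0, 0.014, 0], [0, 0, 0.01, 0], [0, 0, 0.005, 0], [0, 0, 0.002, 0], [0, 0, 0.001, 0], [0, 0, 0, 0], [0, 0, 0, 0]],
])

```text
time_s: 27.5
tcp_pos: [0.5482, 0.0287, 0.2002]
ee_rot: [[0.989, -0.145, 0.001], [-0.145, -0.989, 0.0], [0.001, -0.0, -1.0]]
wrist_force: [0.3, -0.2, -7.9]
gripper_width: 0.567
gripper_force: 30.0
```

Call:
jog_arm([
  [[0, 0, 0.0005, 0], [0, 0, 0.0005, 0], [0, 0, 0.0005, 0], [0, 0, 0.0003, 0], [0, 0, 0, 0], [0, 0, 0, 0]],
])

```text
time_s: 28.25
tcp_pos: [0.5481, 0.0286, 0.1981]
ee_rot: [[0.989, -0.145, 0.0], [-0.145, -0.989, -0.0], [0.0, -0.0, -1.0]]
wrist_force: [-0.2, -0.2, -7.8]
gripper_width: 0.575
gripper_force: 30.0
```

Call:
jog_arm([
  [[0, 0, 0.0003, 0], [0, 0, 0.0002, 0], [0, 0, 0, 0], [0, 0, 0, 0]],
])

```text
time_s: 28.75
tcp_pos: [0.5481, 0.0286, 0.1976]
ee_rot: [[0.989, -0.145, 0.0], [-0.145, -0.989, -0.0], [0.0, 0.0, -1.0]]
wrist_force: [0.2, -0.4, -8.0]
gripper_width: 0.57
gripper_force: 30.0
```

Call:
jog_arm([
  [[0, 0, 0.0003, 0], [0, 0, 0.0002, 0], [0, 0, 0, 0], [0, 0, 0, 0]],
])

```text
time_s: 29.25
tcp_pos: [0.5481, 0.0286, 0.197]
ee_rot: [[0.989, -0.145, 0.0], [-0.145, -0.989, -0.0], [0.0, 0.0, -1.0]]
wrist_force: [0.1, 1.0, -7.2]
gripper_width: 0.57
gripper_force: 30.0
```

Call:
jog_arm([
  [[0, 0, 0.0002, 0], [0, 0, 0.0002, 0], [0, 0, 0, 0], [0, 0, 0, 0]],
])

```text
time_s: 29.75
tcp_pos: [0.5481, 0.0287, 0.1967]
ee_rot: [[0.989, -0.145, 0.0], [-0.145, -0.989, 0.0], [0.0, -0.0, -1.0]]
wrist_force: [0.1, -0.6, -6.9]
gripper_width: 0.571
gripper_force: 30.0
```

Call:
jog_arm([
  [[0, 0, 0.0002, 0], [0, 0, 0.0002, 0], [0, 0, 0, 0], [0, 0, 0, 0]],
])

```text
time_s: 30.25
tcp_pos: [0.5481, 0.0286, 0.1965]
ee_rot: [[0.989, -0.145, 0.0], [-0.145, -0.989, -0.0], [0.0, -0.0, -1.0]]
wrist_force: [-1.4, 0.7, -3.1]
gripper_width: 0.572
gripper_force: 30.0
```

Call:
jog_arm([
  [[0, 0, 0.0002, 0], [0, 0, 0.0001, 0], [0, 0, 0, 0], [0, 0, 0, 0]],
])

```text
time_s: 30.75
tcp_pos: [0.5481, 0.0286, 0.1963]
ee_rot: [[0.989, -0.145, 0.0], [-0.145, -0.989, -0.0], [0.0, -0.0, -1.0]]
wrist_force: [-3.6, -0.6, 0.5]
gripper_width: 0.568
gripper_force: 30.0
```

The board now carries the full weight. Releasing and backing off straight up.

Call:
jog_arm([
  [[0, 0, 0, 0], [0, 0, 0, 0], [0, 0, 0, 0], [0, 0, 0, 0], [0, 0, 0, 0], [0, 0, -0.005, 0], [0, 0, -0.015, 0], [0, 0, -0.03, 0], [0, 0, -0.04, 0], [0, 0, -0.04, 0], [0, 0, -0.03, 0], [0, 0, -0.01, 0], [0, 0, 0, 0]],
], claw=1)

```text
time_s: 32.38
tcp_pos: [0.5479, 0.0286, 0.3663]
ee_rot: [[0.989, -0.145, 0.001], [-0.145, -0.989, 0.001], [0.001, -0.001, -1.0]]
wrist_force: [0.0, -0.6, 0.2]
gripper_width: 1.002
gripper_force: 0.0
```

```bash
python3 - <<'E'
from h import *
s=sense();print(s['time_s'],s['tcp_pos'],s['gripper_width'],s['wrist_force'])
cv2.imwrite("pics/g3.png",cv2.resize(capture("side")[:,:,::-1][110:230,80:240],(800,600),interpolation=2))
E
```

```text
32.375 [0.54791002 0.02863955 0.3663252 ] 1.0021083017720231 [ 0.03833859 -0.59154971  0.1584301 ]
```

View pics/g3.png

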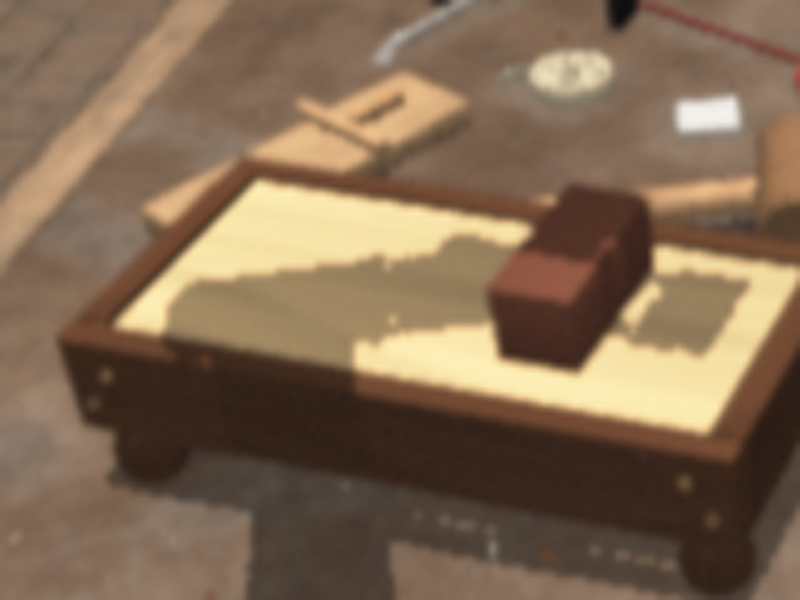

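The stone lies flat on the board at crop (565,280), square across the stool and midway between the long sides. The gripper is well clear, so I'm handing in.

```bash
python3 -c "
from station import *
print(finish_job())"
```

```text
the job is handed in; nothing more can be done
None
```

The job is handed in, but the hand-in gave back no verdict: I found the rail about 68 mm from the stool's middle (robot's right-hand end), and the red stone now lies across it, let go and resting flat to the eye. I did not measure the board's level under its weight.

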